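Clamp a relief tile on the sloped carving easel

TASK

Get the long clay tile ready for carving on the sloped easel: draw the locking pin out of its bore behind the sprung lower jaw and park it upright in the open notch at the easel's side, down on its collar. Then set the long tile, face up, on the narrow sloped deck, pushing the jaw down the slope to get it in, so that it lies flat on the deck, square and centred, with its upper end fully home under the hook. Treat the tile gently, for it is brittle, and leave the short tile, the beaker and the brush where they are.

Things in the scene. Friction and masses are not known exactly. Their poses are not given: they have to be found in the camera images.
- deck: Top bar of the fixed easel: grey steel, 36 mm wide, 16 mm thick, sloped 30 deg, low end towards the robot (yaw up to 20 deg). Origin: mid-width on its top face, 115 mm above the bench. x up the slope along the deck, z out of the top face, y left. Top face runs x = -115 to 80 mm. Narrow struts (24 mm) under it stand on a wooden foot 110 mm wide, 16 mm high.
- hook (a point): Foot of the hook's stop face at the deck's upper end (deck x = 62 mm, y = 0, on the top face). The hook is fixed; its overhang reaches from the stop 8 mm down the slope, 17 to 23 mm above the deck, and holds a 14 mm tile down. At home the tile's upper end is at this stop, its centre at deck x = 7 mm. Axes as the deck's.
- jaw_face (a point): Foot of the sprung jaw's clamping face, at rest at deck x = -36 mm. Jaw: upright plate 9 mm thick, 30 wide, 40 high. It slides down the slope up to 28 mm against a spring (2.5 N plus 1.6 N per 10 mm), but only about 2 mm while the pin stands behind it. The tile fits down past the overhang only with the jaw held back 20 mm or more; the spring then pushes it up to the stop.
- bore (a point): Mouth of the pin's bore on the deck's top face, just behind (down the slope of) the jaw, at deck x = -56.5 mm, y = 0: a 12 mm square hole square to the deck, right through its 16 mm. Axes as the deck's.
- notch (a point): Where the pin's axis stands when parked: deck x = -86, y = 50.5 mm, on the top face of the deck's side tab (level with the deck's face, 16 mm thick, x = -106 to -66 mm, out to y = 66 mm). The notch is a through slot 13 mm wide in x, open at the outer (+y) end, closed end at y = 44 mm; 40 mm of free space below and outside. Axes as the deck's.
- pin: Loose steel locking pin, about 70 g. Origin on its axis at the collar's underside; z along the pin to the head. Shank 10 mm round, 39 mm long below the collar, round end; collar 20 mm across, 8 high; neck 8 mm thick; dark round head 20 mm across at z = 48 to 74 mm, for gripping. Starts in the bore, square to the deck, collar resting on it. Its yaw has no meaning.
- tile: Long fired clay tile with a shallow relief face, 110 x 60 x 14 mm, about 0.19 kg, lying face up on the bench. Origin: centre of its underside; x along its length, z out of its face. Either end may go up the slope. Brittle: lower it onto the rigid deck slowly (about 10 mm/s), stopping at the first touch; do not lean on it.
- short_tile: Short clay tile, 78 x 60 x 14 mm, lying on the bench; not to be moved. Origin: centre of its underside, x along its length.
- beaker: Clay beaker, 72 mm across and 85 mm high, standing on the bench; not to be moved. Origin: centre of its underside.
- brush: Brush, 170 mm long, lying on the bench; not to be moved. Origin near its middle, on the bench; x along it.

How it is judged:
On the way, in this order (a step that is already met when the one before it is completed fails the run):
1. the pin stands parked in the side notch, down on its collar and let go (x of pin in the frame of deck between -0.092 and -0.08 m and y of pin in the frame of deck between 0.044 and 0.06 m and z of pin in the frame of deck between -0.004 and 0.005 m and angle between the z axis of pin and the z axis of deck, either way round below 0.35 rad and linear speed of pin below 0.02 m/s and contact force between the fingers and pin below 0.05 N), for 0.2 s.
2. the long tile lies flat on the deck, home under the hook, and let go (x of tile in the frame of deck between 0.0045 and 0.0105 m and y of tile in the frame of deck between -0.01 and 0.01 m and z of tile in the frame of deck between -0.003 and 0.0025 m and angle between the z axis of tile and the z axis of deck, either way round below 0.05 rad and angle between the x axis of tile and the x axis of deck, either way round below 0.09 rad and linear speed of tile below 0.02 m/s and contact force between the fingers and tile below 0.05 N), for 0.2 s.
At the end, for the whole second after the job is handed in: Released, at rest: long tile on the deck (gap under 2.5 mm, parallel to 3 deg), upper end 3 mm or less from the stop, centred to 10 mm, square to 5 deg; pin in the notch: within 6 mm along the deck, 44 to 60 mm out from its middle, collar within 5 mm of the tab, tilt under 20 deg (all of step 1 and all of step 2); the robot touches nothing.
It fails at once if the long tile is forced with more than 60 N against the easel (contact force between tile and deck above 60 N).
It fails at once if the long tile is knocked or dropped (faster than 1 m/s) (linear speed of tile above 1 m/s).
It fails at once if the short tile is moved by more than 25 mm (distance of short_tile from where it was at the start of the episode above 0.025 m).
It fails at once if the beaker is moved by more than 25 mm (distance of beaker from where it was at the start of the episode above 0.025 m).
It fails at once if the brush is moved by more than 25 mm (distance of brush from where it was at the start of the episode above 0.025 m).
It also fails if it takes over 66 s, if anything falls off the work surface, if the arm or the gripper's body presses on something with over 40 N, if the wrist force passes 120 N, or if a joint passes its speed limit or range.

ROBOT

A 6-joint arm with a two-finger parallel gripper is mounted at the origin on the work surface. World frame = base frame: x ahead of the robot, y to its left, z up, the work surface at z = 0. Lengths are in m, angles in rad, forces in N, time in s.
With the tool pointing down it reaches from about 0.35 to 0.975 m from the base axis. Payload 4.9 kg.
Tool frame: the origin (TCP) lies at the very end of the fingers, on their centre line; the grasp point (between the pads) lies 19 mm behind it; z points along the fingers, y is the line along which they close (so a half turn about z gives the same grasp; the last joint's range is limited). The gripper opens to 85 mm and grips with 20 to 120 N. Pads are 22 mm wide; open, the fingers measure 114 mm over their backs; the gripper's body (76 mm by 85 mm) begins 54 mm behind the grasp point. The pads swing forward as they close: fully open they stand 13 mm farther back than shut.
Start: joints at [1.062, 0.053, 1.613, -0, 1.476, -0.119], TCP at [0.237, 0.578, 0.231] pointing down, gripper open.
Joint ranges: [-3.01, 3.01], [-1.01, 2.22], [0.06, 2.58], [-1.02, 4.17], [0.09, 2.62], [-3.14, 3.14]. Speed limits (rad/s): [2.57, 2.57, 3.14, 3.14, 3.14, 3.14].

INTERFACE

Orientations are given as a unit quaternion [w, x, y, z].
In Python, from plant import monitor, vision, manip gives the robot as it stands. The module is installed in compiled form; this text tells all that it offers.
- The arm moves only by the tool arm_command, never from a script. Its argument "rows" is a list of rows, each a list of 3 entries, a list of its own where there are three numbers: the finger opening in mm, from 0 to 85.4, then the shift along the world's x, y, z in units of 30 cm (1.0 is 30 cm), then the turn, a rotation vector about the world's x, y, z in units of pi/2 rad (1.0 is pi/2 rad). In form: [[claw, [x, y, z], [wx, wy, wz]], ...]. A call has 1 to 12 rows; each row is the pose to reach, as a shift and turn from the pose commanded when the call began; what a row does not reach only later rows make up. A row lasts 1/12 s, in which the tool goes at most 41.7 mm and 7.16 degrees, less where a joint would pass 70% of its speed; a pose out of reach is approached as far as the arm can. A call with a number of a shift or a turn outside -1 to 1 is refused whole. A call with a gripper value outside its range is refused whole. The fingers move at their own pace and stop on an object; the grip force is fixed at half the most. Time passes only in rows, so rows that repeat a pose let the fingers close. It gives the time, the measured TCP pose, the force, the opening and the grip force at its end, in the units of the state.
- monitor.state(): the state, without advancing time (a new reading comes with each control period).
- vision.grab_frame(name): name is "scene" or "top" or "wrist"; returns a dict with "color" (384x512x3 uint8, red, green, blue), "z_map" (384x512 float32, m along the optical axis (not along the pixel's ray), 0 where there is no reading), "mtx" (3x3 intrinsics, pixels), "R" (3x3) and "t" (3): a world point X has camera coordinates R X + t. Camera axes: x right, y down, z forward; pixel columns grow to the right and rows downward; lengths in m; the calibration is good to about 2 mm. A picture is of the moment at which its call begins.
- manip.job_done(): hands the job in; it is judged then, once.
The state is a dict: "time": time; "joint_pos": joint angles; "joint_vel": joint speeds; "joint_efforts": joint torques, N m; "tool_pos": TCP position; "tool_rot": TCP orientation; "contact_force": force on the tool from outside, world axes, zero at the start; "ft_torque": the same for the moment, N m; "gripper_width": opening from 0.0 (shut) to 1.0 (fully open); "grasp_force": force on a finger pad.
Only numpy, scipy, OpenCV 4.12 (cv2) and the standard library are available. Lean on these libraries where they do the work, as an engineer would, in place of code of your own. Each camera call takes 0.05 s, during which the arm holds its last target. There are 200 camera calls.

## Working session

There is one attempt and no reset: what is moved stays moved. The work goes in short steps, Python scripts to look and compute and a tool call to move; the robot and the scene stay as the last step left them, time stands still between calls to the robot, and variables do not carry over. Pictures are saved under pics/ and viewed, at most 10 in all, crops included, and the job is handed in when it is done.

Besides the shell and the picture viewer there is one more tool, called after ">>>" as a command line: name --argument value ..., lists and objects as JSON in quotes. arm_command: Moves the arm, as the interface text tells. Shifts and turns lie within -1 to 1; 1 stands for 30 cm of shift or pi/2 rad of turn. Its arguments: {"type":"object","properties":{"rows":{"type":"array"}},"required":["rows"]}

```bash
mkdir -p pics; cat > h.py <<'E'
import numpy as np, cv2
from plant import monitor, vision, manip
def grab(n):
    f=vision.grab_frame(n); np.savez('last_%s.npz'%n,**f); return f
def pts(f):
    z=f['z_map']; v,u=np.mgrid[:z.shape[0],:z.shape[1]]
    K=f['mtx']; c=np.stack([(u-K[0,2])/K[0,0]*z,(v-K[1,2])/K[1,1]*z,z],-1)
    P=(c-f['t'])@f['R']; P[z==0]=np.nan; return P
def save(f,p,s=1.0): cv2.imwrite(p,cv2.resize(f['color'][:,:,::-1],None,fx=s,fy=s))
E
python3 - <<'E'
from h import *
print(monitor.state())
a=grab('scene');b=grab('top')
for f in(a,b): print(f['mtx'],f['R'],f['t'], (f['z_map']==0).mean())
im=np.vstack([a['color'],b['color']])
save(a,'pics/scene.png',1.5);save(b,'pics/top.png',1.5)
E
```

```text
{'time': 0.0, 'joint_pos': array([ 1.06205565e+00,  5.33122678e-02,  1.61429737e+00,  9.75212226e-06,
        1.47601220e+00, -1.18989545e-01]), 'joint_vel': array([ 0.00146364,  0.00124428,  0.00025264, -0.00149594,  0.00070335,
       -0.00127252]), 'joint_efforts': array([ 9.71000045e-04, -3.93697572e+01, -3.70168912e+01, -4.87105251e-05,
        7.22828656e-03,  3.57052636e-05]), 'tool_pos': array([0.23715725, 0.57757928, 0.23008866]), 'tool_rot': array([-3.17858312e-04,  1.93644815e-01,  9.81071178e-01, -9.63526173e-04]), 'contact_force': array([-0.04493502,  0.55317706, -0.7000378 ]), 'ft_torque': array([ 0.00608447, -0.0052229 , -0.00741681]), 'grasp_force': 0.0, 'gripper_width': 1.0002709280500006}
[[362.4010578    0.         259.47486248]
 [  0.         362.4010578  195.51375806]
 [  0.           0.           1.        ]] [[ 0.80098076  0.59845394  0.0168137 ]
 [ 0.46380763 -0.60251999 -0.64950145]
 [-0.37856611  0.52803649 -0.76017443]] [-0.46175628 -0.20538558  1.18106645] 0.0037638346354166665
[[359.54609333   0.         257.51248855]
 [  0.         359.54609333 186.91188586]
 [  0.           0.           1.        ]] [[-0.01660674 -0.99985664  0.00330452]
 [-0.99354137  0.01613064 -0.11231803]
 [ 0.11224862 -0.00514841 -0.99366682]] [0.02343262 0.5544437  1.09718463] 0.004094441731770833
```

View pics/scene.png

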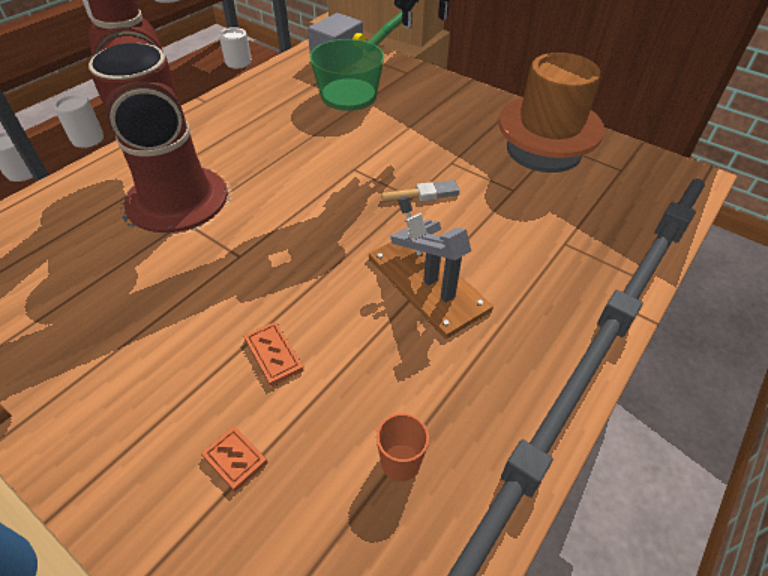

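View pics/top.png

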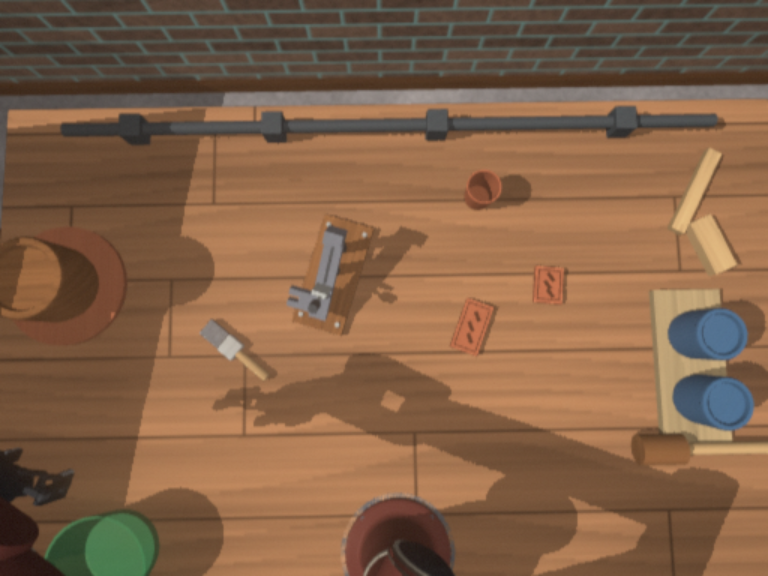

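The scene view shows the easel with the pin at about (418,228), the long tile at (273,352), the short tile at (235,460) and the beaker at (403,447). In the top view the easel spans (310,305) to (333,235), with the tab at (297,298). The long tile is at (472,326), the short tile at (548,285), the beaker at (483,190) and the brush at (235,350). Both pictures are at 1.5x scale.

```bash
python3 - <<'E'
from h import *
for n in('top','scene'):
    f=dict(np.load('last_%s.npz'%n)); P=pts(f); hsv=cv2.cvtColor(f['color'],cv2.COLOR_RGB2HSV)
    x,y,z=P[...,0],P[...,1],P[...,2]
    reg=(x>.3)&(x<.9)&(y>-.35)&(y<.35)
    print(n,'bench z',np.nanmedian(z[reg]))
    m=(reg&((hsv[...,0]<9)|(hsv[...,0]>174))&(hsv[...,1]>130)&(z<.03)).astype(np.uint8)
    k,l,s,c=cv2.connectedComponentsWithStats(m)
    for i in range(1,k):
        if s[i,4]<60: continue
        mm=cv2.morphologyEx((l==i).astype(np.uint8),cv2.MORPH_CLOSE,np.ones((5,5)))
        Q=P[mm>0]; top=Q[(Q[:,2]>.009)]
        if len(top)<30: continue
        r=cv2.minAreaRect((top[:,:2]*1000).astype(np.float32)); print('red',s[i],np.round(r[0],1),np.round(r[1],1),round(r[2],1),'z',np.median(top[:,2]).round(4))
    g=reg&(hsv[...,1]<70)&(z>.05)
    Q=P[g]; print('grey',len(Q),Q.min(0),Q.max(0))
    np.save('grey_%s.npy'%n,Q)
    # RANSAC-free: points for plane with slope 30
    best=None
    for yaw in np.radians(np.arange(-25,26,.5)):
        nrm=np.array([-.5*np.cos(yaw),-.5*np.sin(yaw),np.sqrt(.75)])
        d=Q@nrm; h,e=np.histogram(d,bins=np.arange(d.min(),d.max()+.002,.002))
        j=h.argmax()
        if best is None or h[j]>best[0]: best=(h[j],np.degrees(yaw),e[j])
    print(best)
    hi=Q[Q[:,2]>.13]; print(len(hi)); 
    im=cv2.resize(f['color'][140:230,170:270] if n=='top' else f['color'][110:240,230:350],None,fx=6 if n=='top' else 5,fy=6 if n=='top' else 5,interpolation=cv2.INTER_CUBIC)
    cv2.imwrite('pics/crop_%s.png'%n,im[:,:,::-1])
E
```

```text
top bench z 0.0003216963325448387
grey 1522 [ 0.4742363  -0.34907813  0.05001108] [0.89994948 0.34808485 0.17627706]
(np.int64(278), np.float64(-17.0), np.float64(-0.15673670241637555))
306
scene bench z 0.0023716563144286847
grey 2792 [ 0.47525476 -0.27887701  0.05000123] [0.89990064 0.34940498 0.17818263]
(np.int64(316), np.float64(0.0), np.float64(-0.4005826392742258))
440
```

View pics/crop_top.png

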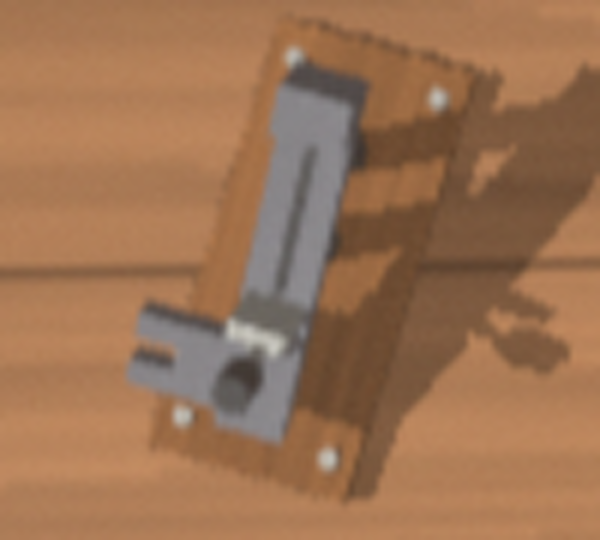

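The crop (6x, origin at top pixel (170,140)) shows the deck, the hook at its upper end, the jaw, the pin head at about (237,385) and the notch open to the left at about (150,355). I'll restrict the regions and fit.

```bash
python3 - <<'E'
from h import *
S=np.sin(np.pi/6);C=np.cos(np.pi/6)
for n in('top','scene'):
    f=dict(np.load('last_%s.npz'%n)); P=pts(f); hsv=cv2.cvtColor(f['color'],cv2.COLOR_RGB2HSV)
    x,y,z=P[...,0],P[...,1],P[...,2]
    u,v=(315,217) if n=='top' else (182,235); print(n,'tile px',hsv[v-2:v+3,u-2:u+3].reshape(-1,3).mean(0),P[v,u])
    reg=(x>.3)&(x<.75)&(y>-.35)&(y<.35)
    m=(reg&(z>.008)&(z<.02)&(y<0.05)).astype(np.uint8)
    k,l,s,c=cv2.connectedComponentsWithStats(m)
    for i in range(1,k):
        if s[i,4]<60: continue
        Q=P[l==i]; r=cv2.minAreaRect((Q[:,:2]*1000).astype(np.float32)); print('low',s[i],np.round(r[0],1),np.round(r[1],1),round(r[2],1),'z',np.median(Q[:,2]).round(4))
    g=(x>.45)&(x<.72)&(y>0)&(y<.22)&(z>.05)
    Q=P[g]; print('easel',len(Q),Q.min(0),Q.max(0))
    best=None
    for yaw in np.radians(np.arange(-25,26,.5)):
        nrm=np.array([-S*np.cos(yaw),-S*np.sin(yaw),C])
        d=Q@nrm; h,e=np.histogram(d,bins=np.arange(d.min(),d.max()+.002,.002)); j=h.argmax()
        if best is None or h[j]>best[0]: best=(h[j],yaw,e[j]+.001)
    nn=np.array([-S*np.cos(best[1]),-S*np.sin(best[1]),C]); d0=best[2]
    I=Q[abs(Q@nn-d0)<.004]; c0=I.mean(0); w=np.linalg.svd(I-c0)[2][2]; w*=np.sign(w[2])
    print('plane',len(I),'n',w,'tilt',np.degrees(np.arccos(w[2])),'yaw',np.degrees(np.arctan2(-w[1],-w[0])))
    yaw=best[1]; ex=np.array([C*np.cos(yaw),C*np.sin(yaw),S]); ey=np.array([-np.sin(yaw),np.cos(yaw),0]); 
    # plane z=.115 -> origin line; deck center y
    A=(I@ex); B=(I@ey)
    for a in np.arange(A.min(),A.max(),.012):
        k=(A>=a)&(A<a+.012)
        if k.sum()>2: print('x%.3f y %.4f..%.4f z%.3f'%(a+.006,B[k].min(),B[k].max(),I[k,2].mean()))
    hd=Q[(Q@nn-d0)>.035]; print('above35',len(hd)); 
    for t in hd[::max(1,len(hd)//25)]: print(np.round([t@ex,t@ey,t@nn-d0],4),end=' ')
    print()
E
```

```text
top tile px [  9.44 148.24 160.6 ] [ 0.45808251 -0.16542098  0.01580207]
low [355 177  18  25 384] [ 544.9 -323.8] [52.9 77.5] 88.9 z 0.0134
low [300 198  29  39 660] [ 458.1 -163.8] [ 60.4 109.9] 68.6 z 0.0134
easel 1038 [0.4742363  0.08908584 0.0527028 ] [0.65007815 0.21710079 0.17627706]
plane 622 n [-0.47702556  0.15507221  0.8651007 ] tilt 30.105793721336067 yaw -18.008388292127545
x0.383 y 0.2855..0.3633 z0.060
x0.395 y 0.2843..0.3689 z0.065
x0.407 y 0.2846..0.3654 z0.072
x0.419 y 0.2843..0.3683 z0.078
x0.431 y 0.2853..0.3685 z0.082
x0.443 y 0.2853..0.2896 z0.090
x0.455 y 0.2859..0.3211 z0.097
x0.467 y 0.2866..0.3212 z0.102
x0.479 y 0.2857..0.3204 z0.108
x0.491 y 0.2858..0.3217 z0.114
x0.503 y 0.2863..0.3213 z0.120
x0.515 y 0.2864..0.3224 z0.125
x0.527 y 0.2864..0.3220 z0.131
x0.539 y 0.2873..0.3196 z0.136
x0.551 y 0.2865..0.2876 z0.143
x0.575 y 0.2872..0.3203 z0.155
above35 96
[0.4572 0.3156 0.0412] [0.453  0.3153 0.0391] [0.4559 0.3069 0.0392] [0.4575 0.299  0.0364] [0.4498 0.3147 0.0389] [0.4529 0.3063 0.0393] [0.4567 0.2976 0.041 ] [0.4583 0.2897 0.0384] [0.4494 0.3032 0.03
[... 1545 characters left out ...]
92 0.0735] [0.4443 0.3036 0.0729] [0.4467 0.2927 0.0744] [0.4387 0.2876 0.0729] [0.4476 0.2942 0.0711] [0.4438 0.2869 0.0708] [0.449  0.2956 0.0679] [0.4405 0.2879 0.0674] [0.4491 0.2947 0.0655] [0.4386 0.2881 0.0643] [0.4488 0.294  0.0629] [0.4431 0.2877 0.0621] [0.4487 0.2962 0.0593] [0.443  0.287  0.0595] [0.4476 0.296  0.0564] [0.4427 0.2863 0.0569] [0.4502 0.2938 0.0547] [0.4431 0.2911 0.0523] [0.4441 0.3023 0.0479] [0.4483 0.2903 0.0503] [0.4437 0.295  0.0451] [0.4414 0.2925 0.043 ] [0.4586 0.3062 0.0393] [0.4428 0.2968 0.0386] [0.4586 0.2996 0.0391] [0.4382 0.2926 0.0368] [0.4581 0.2932 0.0388] [0.4563 0.2818 0.0404] [0.4593 0.2917 0.0367] [0.4607 0.2843 0.037 ] [0.4586 0.2817 0.035 ]
```

```bash
cat >> h.py <<'E'
from scipy.spatial.transform import Rotation as Ro
def deckR(yaw):
    c,s=np.cos(yaw),np.sin(yaw); C,S=np.cos(np.pi/6),.5
    return np.array([[C*c,-s,-S*c],[C*s,c,-S*s],[S,0,C]])
def toolR(R): return np.column_stack([-R[:,0],R[:,1],-R[:,2]])   # tool y = deck y, tool z = -deck z
def delta(p,R):
    s=monitor.state(); q=s['tool_rot']; R0=Ro.from_quat(np.r_[q[1:],q[0]])
    rv=(Ro.from_matrix(R)*R0.inv()).as_rotvec()
    d=(np.array(p)-s['tool_pos'])
    print('t %.2f F %s shift_u %s turn_u %s | mm %s deg %.1f'%(s['time'],np.round(s['contact_force'],1),np.round(d/.3,4),np.round(rv/(np.pi/2),4),np.round(d*1000,1),np.degrees(np.linalg.norm(rv))))
E
python3 - <<'E'
from h import *
for n in('top','scene'):
    f=dict(np.load('last_%s.npz'%n)); P=pts(f); x,y,z=P[...,0],P[...,1],P[...,2]
    Q=P[(x>.45)&(x<.72)&(y>0)&(y<.22)&(z>.05)]
    for ydeg in (-16,-17,-18):
        R=deckR(np.radians(ydeg)); q=Q@R
        h,e=np.histogram(q[:,2],bins=np.arange(-.5,.2,.002)); d0=e[h.argmax()]+.001
        I=q[abs(q[:,2]-d0)<.004]; d0=np.median(I[:,2])
        xo=(.115-d0*R[2,2])/R[2,0]  # deck coord where z=.115
        b=I[(I[:,0]>xo-.03)&(I[:,0]<xo+.04)]; lo=[np.percentile(I[(I[:,0]>a)&(I[:,0]<a+.02)][:,1],3) for a in xo+np.array([-.1,-.03,.02])]
        hd=q[(q[:,2]-d0>.071)&(q[:,0]<xo-.03)]
        yc=(np.percentile(b[:,1],2)+np.percentile(b[:,1],98))/2
        print(n,ydeg,len(I),'left/right edge drift',np.round(lo,4),'ymid',round(yc,4),'origin',np.round(R@[xo,yc,d0],4),'headtop',np.round([np.median(hd[:,0])-xo,np.median(hd[:,1])-yc,np.median(hd[:,2])-d0],4),'xmin',round(np.percentile(I[:,0],1)-xo,4))
R=deckR(np.radians(-17.5))
E
```

```text
top -16 625 left/right edge drift [0.2672 0.2652 0.2635] ymid 0.2812 origin [0.5746 0.1278 0.115 ] headtop [-0.0558  0.0018  0.074 ] xmin -0.1137
top -17 624 left/right edge drift [0.2749 0.2739 0.2729] ymid 0.2903 origin [0.5745 0.1279 0.115 ] headtop [-0.0557  0.0002  0.0739] xmin -0.1139
top -18 614 left/right edge drift [0.2826 0.2826 0.2823] ymid 0.2994 origin [0.5742 0.1282 0.115 ] headtop [-0.0554 -0.0014  0.0737] xmin -0.1133
scene -16 327 left/right edge drift [0.2641 0.261  0.26  ] ymid 0.278 origin [0.5669 0.1267 0.115 ] headtop [-0.0459 -0.0001  0.0735] xmin -0.1077
scene -17 335 left/right edge drift [0.2716 0.2697 0.2693] ymid 0.2869 origin [0.567  0.1267 0.115 ] headtop [-0.0462 -0.0015  0.0736] xmin -0.1078
scene -18 344 left/right edge drift [0.279  0.2782 0.2785] ymid 0.2956 origin [0.5671 0.1265 0.115 ] headtop [-0.0462 -0.0021  0.0735] xmin -0.1079
```

```bash
cat >> h.py <<'E'
YAW=np.radians(-18); O=np.array([.573,.1275,.115]); RD=deckR(YAW)
def D(x,y,z): return O+RD@(np.array([x,y,z])/1000)
def inDeck(p): return (np.asarray(p)-O)@RD*1000
E
python3 -c "
from h import *
delta(D(-40,0,180),toolR(RD))"
```

```text
t 0.10 F [-0.4  0.  -0.4] shift_u [ 0.7241 -1.372   0.069 ] turn_u [-0.1139 -0.3135  0.0474] | mm [ 217.2 -411.6   20.7] deg 30.3
```

>>> arm_command --rows '[[85, [0.5, -0.95, 0.07], [-0.114, -0.3135, 0.0475]], [85, [0.5, -0.95, 0.07], [-0.114, -0.3135, 0.0475]], [85, [0.5, -0.95, 0.07], [-0.114, -0.3135, 0.0475]], [85, [0.5, -0.95, 0.07], [-0.114, -0.3135, 0.0475]], [85, [0.5, -0.95, 0.07], [-0.114, -0.3135, 0.0475]], [85, [0.5, -0.95, 0.07], [-0.114, -0.3135, 0.0475]], [85, [0.5, -0.95, 0.07], [-0.114, -0.3135, 0.0475]], [85, [0.5, -0.95, 0.07], [-0.114, -0.3135, 0.0475]], [85, [0.5, -0.95, 0.07], [-0.114, -0.3135, 0.0475]]]'

```text
time: 0.85
tool_pos: [0.3889, 0.2889, 0.2525]
tool_rot: [0.257, 0.154, 0.953, -0.041]
contact_force: [0.3, 0.4, 0.3]
gripper_width: 0.996
grasp_force: 0.0
```

>>> arm_command --rows '[[85, [0.224, -0.422, 0], [0, 0, 0]], [85, [0.224, -0.422, 0], [0, 0, 0]], [85, [0.224, -0.422, 0], [0, 0, 0]], [85, [0.224, -0.422, 0], [0, 0, 0]], [85, [0.224, -0.422, 0], [0, 0, 0]], [85, [0.224, -0.422, 0], [0, 0, 0]], [85, [0.224, -0.422, 0], [0, 0, 0]]]'

```text
time: 1.43
tool_pos: [0.4544, 0.1671, 0.2519]
tool_rot: [0.255, 0.151, 0.954, -0.04]
contact_force: [-0.3, 0.3, -0.1]
gripper_width: 0.995
grasp_force: 0.0
```

```bash
python3 - <<'E'
from h import *
delta(D(-40,0,180),toolR(RD))
f=grab('wrist'); save(f,'pics/w1.png',1.5)
print(f['mtx'],'cam pos deck',inDeck(-f['R'].T@f['t']),'axes in deck',np.round(f['R']@RD,3))
E
```

```text
t 1.43 F [-0.3  0.3 -0.1] shift_u [ 0.0003 -0.0037 -0.0034] turn_u [-0.001  -0.0001 -0.001 ] | mm [ 0.1 -1.1 -1. ] deg 0.1
[[336.35061992   0.         257.43814553]
 [  0.         336.35061992 190.94210643]
 [  0.           0.           1.        ]] cam pos deck [-113.15683198   -0.45491946  324.03760071] axes in deck [[-0.001  1.     0.002]
 [ 0.957  0.     0.289]
 [ 0.289  0.002 -0.957]]
```

View pics/w1.png

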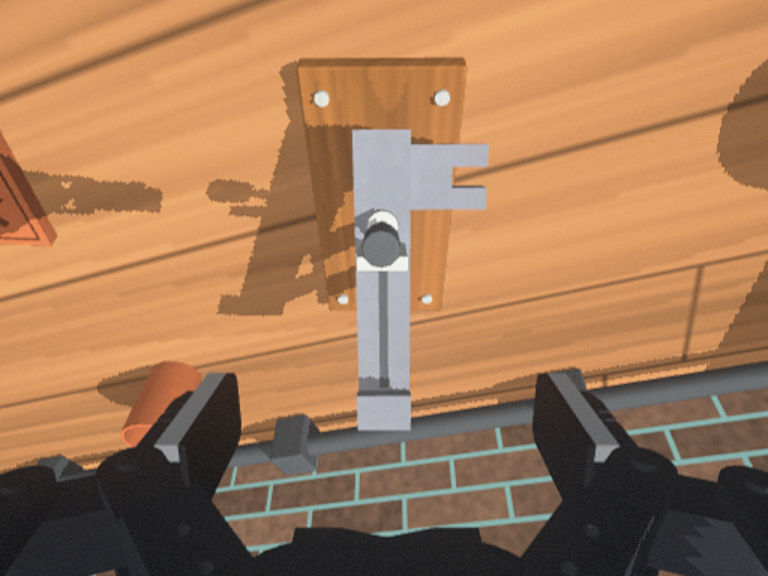

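The wrist view (1.5x) shows the deck upright in the picture at columns 355 to 410, with the pin head at (381,245). The lower deck end is at row 130, the notch slot at about (455–487,175) and the hook at about row 393. I'll refine the frame from this view.

```bash
python3 - <<'E'
from h import *
f=dict(np.load('last_wrist.npz')); P=pts(f)
q=(P-O)@RD*1000
I=(abs(q[...,2])<5)&(abs(q[...,0])<125)&(abs(q[...,1])<75)
A=P[I]; c=A.mean(0); w=np.linalg.svd(A-c,full_matrices=False)[2][2]; w*=np.sign(w[2])
print('n',len(A),'tilt',np.degrees(np.arccos(w[2])),'yaw',np.degrees(np.arctan2(-w[1],-w[0])),'mean dz',q[I][:,2].mean(), np.polyfit(q[I][:,0],q[I][:,2],1))
d=q[I]
for a in range(-120,80,12):
    k=(d[:,0]>=a)&(d[:,0]<a+12)
    if k.sum()>5: print(a+6,np.round([d[k,1].min(),d[k,1].max()],1), end=' | ')
print('\nlow end x',[round(d[(d[:,1]>a)&(d[:,1]<a+8),0].min(),1) for a in(-16,-8,0,8)])
t=d[(d[:,1]>46)&(d[:,1]<64)]; h=np.histogram(t[:,0],bins=np.arange(-112,-60,1)); print('slot col hist',list(zip(h[1].astype(int),h[0])))
print('tab outer y',d[(d[:,0]>-102)&(d[:,0]<-97)][:,1].max(),'slot closed y',d[(d[:,0]>-88)&(d[:,0]<-84)&(d[:,1]<60)][:,1].max())
hd=q[(q[...,2]>69)&(abs(q[...,0]+56)<25)&(abs(q[...,1])<25)]
print('head',len(hd),hd.min(0),hd.max(0),np.median(hd,0),'mid',(np.percentile(hd,2,0)+np.percentile(hd,98,0))/2)
j=q[(q[...,2]>36)&(q[...,2]<43)&(abs(q[...,0]+40)<12)&(abs(q[...,1])<25)]
print('jaw',np.percentile(j,[2,50,98],axis=0))
hk=q[(q[...,2]>19)&(q[...,2]<27)&(abs(q[...,0]-66)<22)&(abs(q[...,1])<25)]
print('hook',np.percentile(hk,[2,50,98],axis=0))
E
```

```text
n 7219 tilt 30.09147998265502 yaw -17.648541843260833 mean dz 1.2469599472784425 [1.15802566e-03 1.30129850e+00]
-114 [-20.6  14.5] | -102 [-20.9  63.1] | -90 [-20.9  62.3] | -78 [-20.4  63.5] | -66 [-20.6  63. ] | -54 [-20.6  15.3] | -42 [-19.9  15.5] | -30 [-20.2  15.7] | -18 [-20.3  14.8] | -6 [-19.6  15. ] | 6 [-19.8  15.1] | 18 [-20.   15.3] | 30 [-19.1  15.5] | 42 [-19.3  15.6] | 54 [-19.5  15.8] | 66 [-19.4  15.8] | 
low end x [np.float64(-116.1), np.float64(-116.1), np.float64(-116.1), np.float64(-116.1)]
slot col hist [(np.int64(-112), np.int64(0)), (np.int64(-111), np.int64(0)), (np.int64(-110), np.int64(0)), (np.int64(-109), np.int64(0)), (np.int64(-108), np.int64(19)), (np.int64(-107), np.int64(18)), (np.int64(-106), np.int64(18)), (np.int64(-105), np.int64(18)), (np.int64(-104), np.int64(18)), (np.int64(-103), np.int64(21)), (np.int64(-102), np.int64(33)), (np.int64(-101), np.int64(20)), (np.int64(-100), np.int64(19)), (np.int64(-99), np.int64(19)), (np.int64(-98), np.int64(18)), (np.int64(-97), np.int64(18)), (np.int64(-96), np.int64(18)), (np.int64(-95), np.int64(18)),
[... 816 characters left out ...]
t64(0)), (np.int64(-67), np.int64(0)), (np.int64(-66), np.int64(0)), (np.int64(-65), np.int64(0)), (np.int64(-64), np.int64(0)), (np.int64(-63), np.int64(0)), (np.int64(-62), np.int64(0))]
tab outer y 63.14117412891784 slot closed y 41.13785157608036
head 6980 [-67.87894822 -24.99700546  69.10121989] [-47.89206796  24.99204314 273.13819381] [-50.75681184  -0.3973385  261.82887579] mid [-5.58917117e+01  1.20256516e-01  1.72341929e+02]
jaw [[-46.56732823 -16.86615531  37.48831038]
 [-41.15981748   0.57242049  41.10222079]
 [-38.3557774   11.85939079  42.41458607]]
hook [[ 52.03408324 -19.24885191  20.06667338]
 [ 63.85265042  -2.23903156  24.19721381]
 [ 77.72519689  15.78071916  25.48954937]]
```

```bash
cat >> h.py <<'E'
O=O+RD@np.array([-1.7,-2.3,1.3])/1000; YAW=np.radians(-17.65); RD=deckR(YAW)
E
python3 - <<'E'
from h import *
print('O',O)
f=dict(np.load('last_wrist.npz')); q=(pts(f)-O)@RD*1000
hd=q[(q[...,2]>69)&(q[...,2]<80)&(abs(q[...,0]+56)<25)&(abs(q[...,1])<25)]
print('head',len(hd),np.percentile(hd,[2,50,98],axis=0),'r/circle',cv2.minEnclosingCircle(hd[hd[:,2]>71,:2].astype(np.float32)))
I=(abs(q[...,2])<4)&(abs(q[...,0])<125)&(abs(q[...,1])<75); d=q[I]
print('deck z',d[:,2].mean(),'x0',d[:,0].min(),[ (d[abs(d[:,0]-a)<6,1].min().round(1),d[abs(d[:,0]-a)<6,1].max().round(1)) for a in(-50,0,50)],'TCP now',inDeck(monitor.state()['tool_pos']))
delta(D(-56.5,0,95),toolR(RD))
delta(D(-56.5,0,45),toolR(RD))
E
```

```text
O [0.57027089 0.12596838 0.11527583]
head 527 [[-65.70799447  -8.81862275  70.69600465]
 [-56.88343391   0.19198248  73.75653935]
 [-47.95227745   8.570783    75.13351805]] r/circle ((-56.297298431396484, -0.16855332255363464), 9.950685501098633)
deck z -0.08076824222191768 x0 -114.4862200386949 [(np.float64(-18.0), np.float64(17.9)), (np.float64(-17.4), np.float64(17.3)), (np.float64(-17.3), np.float64(17.7))] TCP now [-38.31524184   4.41057652 179.91902136]
t 1.48 F [0.7 0.3 0.2] shift_u [ 0.0804 -0.041  -0.2754] turn_u [-0.0009 -0.0001  0.0022] | mm [ 24.1 -12.3 -82.6] deg 0.2
t 1.48 F [0.7 0.3 0.2] shift_u [ 0.1598 -0.0663 -0.4198] turn_u [-0.0009 -0.0001  0.0022] | mm [  47.9  -19.9 -125.9] deg 0.2
```

>>> arm_command --rows '[[85, [0.0804, -0.041, -0.2754], [0, 0, 0.002]], [85, [0.0804, -0.041, -0.2754], [0, 0, 0.002]], [85, [0.0804, -0.041, -0.2754], [0, 0, 0.002]], [60, [0.1, -0.047, -0.311], [0, 0, 0.002]], [60, [0.12, -0.0535, -0.347], [0, 0, 0.002]], [60, [0.14, -0.06, -0.383], [0, 0, 0.002]], [50, [0.16, -0.0663, -0.42], [0, 0, 0.002]], [50, [0.16, -0.0663, -0.42], [0, 0, 0.002]], [50, [0.16, -0.0663, -0.42], [0, 0, 0.002]]]'

```text
time: 2.23
tool_pos: [0.5025, 0.1476, 0.1267]
tool_rot: [0.256, 0.149, 0.954, -0.039]
contact_force: [0.2, -0.3, -0.5]
gripper_width: 0.586
grasp_force: 0.0
```

```bash
python3 - <<'E'
from h import *
delta(D(-56.5,0,45),toolR(RD)); print(monitor.state()['gripper_width'])
f=grab('wrist'); q=(pts(f)-O)@RD*1000
hd=q[(q[...,2]>69)&(q[...,2]<80)&(abs(q[...,0]+56)<14)&(abs(q[...,1])<14)]
print(len(hd),np.percentile(hd,[2,50,98],axis=0)); R=RD@np.array([[0,0,1.]]).T
for d in(5,40,60): print(np.round(R.ravel()*d/300,4))
E
```

```text
t 2.23 F [ 0.2 -0.3 -0.5] shift_u [-0.0008  0.0001 -0.0023] turn_u [-0.0007  0.      0.0003] | mm [-0.3  0.  -0.7] deg 0.1
0.5864875510848662
1920 [[-65.86673386  -8.73137129  69.55426828]
 [-58.20596229  -0.13366473  73.71685828]
 [-48.18480958   8.53043908  74.98251536]]
[-0.0079  0.0025  0.0144]
[-0.0635  0.0202  0.1155]
[-0.0953  0.0303  0.1732]
```

>>> arm_command --rows '[[5, [0, 0, 0], [0, 0, 0]], [5, [0, 0, 0], [0, 0, 0]], [5, [0, 0, 0], [0, 0, 0]], [5, [0, 0, 0], [0, 0, 0]], [5, [0, 0, 0], [0, 0, 0]], [5, [0, 0, 0], [0, 0, 0]]]'

```text
time: 2.78
tool_pos: [0.5032, 0.1473, 0.1278]
tool_rot: [0.257, 0.149, 0.954, -0.038]
contact_force: [-4.7, 2.4, 6.1]
gripper_width: 0.218
grasp_force: 58.4
```

>>> arm_command --rows '[[5, [0, 0, 0], [0, 0, 0]], [5, [-0.0079, 0.0025, 0.0144], [0, 0, 0]], [5, [-0.0159, 0.005, 0.0289], [0, 0, 0]], [5, [-0.0238, 0.0076, 0.0433], [0, 0, 0]], [5, [-0.0318, 0.0101, 0.0578], [0, 0, 0]], [5, [-0.0397, 0.0126, 0.0722], [0, 0, 0]], [5, [-0.0477, 0.0152, 0.0866], [0, 0, 0]], [5, [-0.0556, 0.0177, 0.1011], [0, 0, 0]], [5, [-0.0635, 0.0202, 0.1155], [0, 0, 0]], [5, [-0.0715, 0.0227, 0.13], [0, 0, 0]], [5, [-0.0794, 0.0252, 0.1444], [0, 0, 0]], [5, [-0.0794, 0.0252, 0.1444], [0, 0, 0]]]'

```text
time: 3.78
tool_pos: [0.479, 0.1545, 0.1709]
tool_rot: [0.257, 0.149, 0.954, -0.039]
contact_force: [-0.0, 0.4, -0.8]
gripper_width: 0.217
grasp_force: 58.7
```

```bash
python3 - <<'E'
from h import *
f=grab('wrist'); q=(pts(f)-O)@RD*1000; T=inDeck(monitor.state()['tool_pos']); print('TCP',T)
hd=q[(q[...,2]>T[2]+24)&(q[...,2]<T[2]+36)&(abs(q[...,0]-T[0])<12)&(abs(q[...,1]-T[1])<9)]
print(len(hd),np.percentile(hd,[2,50,98],axis=0))
w=q[(q[...,2]>T[2]-50)&(q[...,2]<T[2]+3)&(abs(q[...,0]-T[0])<25)&(abs(q[...,1]-T[1])<25)]
for a in range(-50,2,6):
    k=w[(w[:,2]>T[2]+a)&(w[:,2]<T[2]+a+6)]
    if len(k)>5: print(a,len(k),np.round(np.percentile(k,[3,97],axis=0)[:,:2],1).tolist())
delta(D(-86,53,95),toolR(RD)); save(f,'pics/w2.png',1.2)
E
```

```text
TCP [-55.24572712  -0.59655567  95.52839733]
1922 [[-66.10918354  -9.11596208 120.20044484]
 [-58.27537143  -0.68324939 123.80800779]
 [-47.83584664   7.54820933 128.95685943]]
-50 20 [[-66.2, -9.9], [-59.6, 6.9]]
-44 251 [[-66.5, -9.5], [-50.7, 8.0]]
-38 445 [[-65.4, -9.4], [-50.7, 7.7]]
-32 53 [[-60.7, -4.6], [-58.1, 2.5]]
-26 61 [[-60.8, -4.5], [-58.4, 2.4]]
-20 73 [[-60.8, -4.9], [-57.2, 2.7]]
-14 49 [[-60.6, -4.4], [-58.6, 1.9]]
t 3.83 F [ 0.6  0.  -1. ] shift_u [-0.0296  0.1969 -0.0528] turn_u [-0.001   0.0011  0.001 ] | mm [ -8.9  59.1 -15.8] deg 0.2
```

View pics/w2.png

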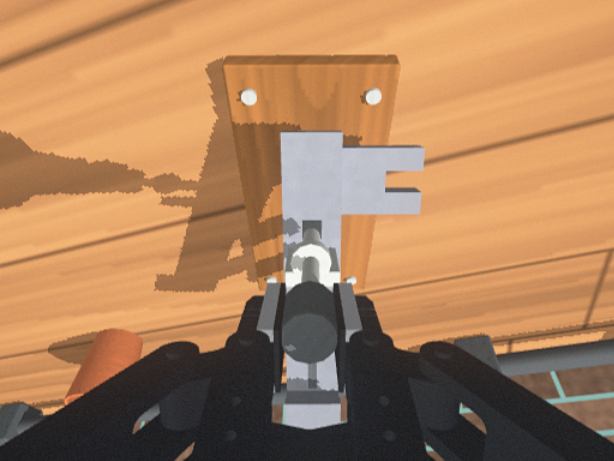

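The view shows the pin gripped straight with its shank clear of the bore, and the notch free at about (410,180).

>>> arm_command --rows '[[5, [-0.012, 0.09, -0.022], [0, 0, 0]], [5, [-0.025, 0.197, -0.051], [0, 0, 0]], [5, [-0.025, 0.197, -0.051], [0, 0, 0]], [5, [-0.025, 0.197, -0.051], [0, 0, 0]], [5, [-0.025, 0.197, -0.051], [0, 0, 0]]]'

```text
time: 4.25
tool_pos: [0.4712, 0.2132, 0.1539]
tool_rot: [0.256, 0.149, 0.954, -0.04]
contact_force: [0.5, -0.1, -1.5]
gripper_width: 0.215
grasp_force: 59.1
```

```bash
python3 - <<'E'
from h import *
f=grab('wrist'); q=(pts(f)-O)@RD*1000; T=inDeck(monitor.state()['tool_pos']); print('TCP',T)
w=q[(q[...,2]>5)&(q[...,2]<130)&(abs(q[...,0]-T[0])<25)&(abs(q[...,1]-T[1])<25)]
for a in range(5,130,6):
    k=w[(w[:,2]>a)&(w[:,2]<a+6)]
    if len(k)>5: print(a,len(k),np.round(np.percentile(k,[3,97],axis=0)[:,:2],1).tolist())
d=q[(abs(q[...,2])<3)&(q[...,0]<-60)&(q[...,0]>-112)&(q[...,1]>20)]
print('tab n',len(d),'z',d[:,2].mean(),'x',d[:,0].min(),d[:,0].max(),'y',d[:,1].max())
t=d[d[:,1]>56]; h=np.histogram(t[:,0],bins=np.arange(-110,-60,1)); print([(int(a),int(b)) for a,b in zip(h[1],h[0])])
E
```

```text
TCP [-84.84491454  52.78788002  94.04823436]
11 16 [[-92.2, 49.5], [-90.5, 56.7]]
17 42 [[-92.3, 48.8], [-88.9, 57.6]]
23 39 [[-92.3, 48.3], [-89.1, 57.5]]
29 26 [[-92.2, 49.4], [-90.1, 56.7]]
47 77 [[-96.9, 43.9], [-89.2, 61.6]]
53 617 [[-96.3, 44.1], [-81.0, 61.4]]
59 53 [[-91.1, 48.8], [-88.3, 56.0]]
65 58 [[-91.2, 48.9], [-88.8, 55.9]]
71 66 [[-91.1, 48.9], [-87.3, 56.3]]
77 69 [[-91.3, 48.6], [-88.3, 55.7]]
83 12 [[-91.0, 50.2], [-89.9, 55.0]]
95 227 [[-96.6, 37.0], [-91.6, 67.0]]
101 611 [[-96.7, 31.1], [-91.6, 72.7]]
107 681 [[-96.6, 30.8], [-91.3, 73.4]]
113 816 [[-96.7, 30.5], [-90.1, 73.1]]
119 2353 [[-96.3, 32.7], [-78.9, 71.0]]
125 375 [[-96.8, 36.6], [-76.2, 67.2]]
tab n 2290 z -0.07931381801956322 x -106.22424480332235 -65.98519288062963 y 65.78375413549148
[(-110, 0), (-109, 0), (-108, 0), (-107, 7), (-106, 27), (-105, 15), (-104, 15), (-103, 22), (-102, 15), (-101, 15), (-100, 19), (-99, 17), (-98, 17), (-97, 17), (-96, 18), (-95, 15), (-94, 18), (-93, 5), (-92, 0), (-91, 0), (-90, 0), (-89, 0), (-88, 0), (-87, 0), (-86, 0), (-85, 0), (-84, 0), (-83, 0), (-82, 0), (-81, 0), (-80, 20), (-79, 10), (-78, 8), (-77, 7), (-76, 6), (-75, 3), (-74, 4), (-73, 3), (-72, 1), (-71, 3), (-70, 2), (-69, 0), (-68, 2), (-67, 1), (-66, 0), (-65, 0), (-64, 0), (-63, 0), (-62, 0)]
```

>>> arm_command --rows '[[5, [0.003, -0.001, 0.0018], [0, 0, 0]], [5, [0.0109, -0.0035, -0.0126], [0, 0, 0]], [5, [0.0188, -0.006, -0.0271], [0, 0, 0]], [5, [0.0268, -0.0086, -0.0415], [0, 0, 0]], [5, [0.0348, -0.0111, -0.056], [0, 0, 0]], [5, [0.0427, -0.0136, -0.0704], [0, 0, 0]], [5, [0.0506, -0.0162, -0.0848], [0, 0, 0]], [5, [0.0586, -0.0187, -0.0992], [0, 0, 0]], [5, [0.0665, -0.0212, -0.1137], [0, 0, 0]], [5, [0.0713, -0.0227, -0.1223], [0, 0, 0]], [5, [0.0761, -0.0242, -0.131], [0, 0, 0]], [5, [0.0761, -0.0242, -0.131], [0, 0, 0]]]'

```text
time: 5.3
tool_pos: [0.4941, 0.2058, 0.1143]
tool_rot: [0.256, 0.149, 0.954, -0.04]
contact_force: [0.2, -0.3, 0.0]
gripper_width: 0.216
grasp_force: 59.2
```

```bash
cat > pin.py <<'E'
from h import *
f=grab('wrist'); q=(pts(f)-O)@RD*1000; s=monitor.state(); T=inDeck(s['tool_pos']); print('t',s['time'],'TCP',T,'F deck',np.round(s['contact_force']@RD,1))
w=q[(q[...,2]>3)&(q[...,2]<130)&(abs(q[...,0]+86)<20)&(abs(q[...,1]-53)<14)]
for a in range(3,90,5):
    k=w[(w[:,2]>a)&(w[:,2]<a+5)]
    if len(k)>5: print(a,len(k),np.round(np.percentile(k,[3,97],axis=0)[:,:],1).tolist())
E
python3 pin.py
```

```text
t 5.35 TCP [-84.11172047  53.09650056  47.86104701] F deck [-0.5  0.2 -1.2]
3 89 [[-96.0, 43.9, 3.1], [-86.6, 61.1, 7.9]]
8 594 [[-95.2, 44.0, 8.2], [-80.0, 61.3, 11.2]]
13 45 [[-90.4, 48.8, 13.2], [-87.7, 55.8, 17.9]]
18 47 [[-90.3, 48.8, 18.3], [-87.6, 55.9, 22.7]]
23 52 [[-90.2, 48.7, 23.1], [-86.8, 55.8, 27.9]]
28 59 [[-90.2, 48.5, 28.3], [-86.9, 55.8, 32.9]]
33 49 [[-90.1, 49.3, 33.1], [-88.1, 55.4, 37.6]]
48 87 [[-95.7, 39.5, 50.6], [-91.3, 66.1, 52.9]]
53 331 [[-95.8, 39.9, 53.2], [-90.6, 66.0, 57.8]]
58 362 [[-95.8, 40.2, 58.2], [-90.4, 66.0, 62.7]]
63 384 [[-95.8, 39.9, 63.1], [-75.9, 66.2, 67.9]]
68 464 [[-95.8, 39.7, 68.1], [-77.9, 66.0, 72.8]]
73 1979 [[-95.3, 42.6, 73.5], [-77.8, 63.5, 76.8]]
78 287 [[-95.7, 39.4, 78.2], [-74.9, 66.5, 82.8]]
83 815 [[-95.5, 40.2, 83.3], [-73.8, 65.6, 87.4]]
88 263 [[-96.7, 39.4, 88.3], [-77.4, 66.6, 92.9]]
```

>>> arm_command --rows '[[5, [0.0016, -0.0005, -0.0029], [0, 0, 0]], [5, [0.0032, -0.001, -0.0058], [0, 0, 0]], [5, [0.0048, -0.0015, -0.0087], [0, 0, 0]], [5, [0.0048, -0.0015, -0.0087], [0, 0, 0]]]'

```text
time: 5.68
tool_pos: [0.4959, 0.2059, 0.1135]
tool_rot: [0.256, 0.149, 0.954, -0.039]
contact_force: [-5.4, 0.2, 5.0]
gripper_width: 0.214
grasp_force: 60.1
```

```bash
python3 pin.py | head -3
```

```text
t 5.7333 TCP [-83.36070751  53.62574323  46.02634166] F deck [-1.7 -1.6  6.8]
3 373 [[-94.9, 44.2, 3.6], [-78.9, 62.0, 8.0]]
8 306 [[-93.7, 44.7, 8.0], [-79.6, 61.4, 12.3]]
```

Contact felt at 6.8 N along the deck normal, so the collar is seated. I'll open and back off along the normal.

>>> arm_command --rows '[[20, [0.0016, -0.0005, -0.0029], [0, 0, 0]], [24, [0.0016, -0.0005, -0.0029], [0, 0, 0]], [40, [0.0016, -0.0005, -0.0029], [0, 0, 0]], [50, [0.0016, -0.0005, -0.0029], [0, 0, 0]], [50, [0.0016, -0.0005, -0.0029], [0, 0, 0]], [50, [-0.0079, 0.0025, 0.0144], [0, 0, 0]], [60, [-0.0318, 0.0101, 0.0578], [0, 0, 0]], [70, [-0.0635, 0.0202, 0.1155], [0, 0, 0]], [80, [-0.11, 0.035, 0.2], [0, 0, 0]], [85, [-0.143, 0.0455, 0.26], [0, 0, 0]], [85, [-0.16, 0.0505, 0.29], [0, 0, 0]], [85, [-0.16, 0.0505, 0.29], [0, 0, 0]]]'

```text
time: 6.73
tool_pos: [0.4483, 0.2219, 0.2029]
tool_rot: [0.258, 0.149, 0.954, -0.037]
contact_force: [0.2, -0.3, -0.2]
gripper_width: 0.994
grasp_force: 0.0
```

```bash
python3 pin.py; python3 - <<'E'
from h import *
yt=np.radians(-21.4); c,s=np.cos(yt),np.sin(yt)
Rt=np.array([[c,-s,0],[s,c,0],[0,0,1.]])
delta([.457,-.1646,.15],toolR(Rt))
E
```

```text
t 6.7833 TCP [-83.21772819  53.69111706 146.74942096] F deck [-0.7 -0.8  0.5]
3 142 [[-97.1, 44.8, 3.4], [-85.2, 62.1, 8.0]]
8 99 [[-96.2, 44.7, 8.0], [-85.4, 61.2, 11.2]]
13 12 [[-91.7, 50.3, 13.4], [-89.6, 56.5, 17.6]]
18 13 [[-91.6, 50.4, 19.0], [-89.9, 56.4, 22.3]]
48 24 [[-97.4, 44.2, 49.4], [-90.4, 61.7, 52.9]]
53 43 [[-97.5, 44.6, 53.2], [-90.7, 61.8, 57.8]]
58 47 [[-97.3, 45.8, 58.4], [-90.7, 62.3, 62.8]]
63 45 [[-97.5, 44.4, 63.3], [-90.7, 61.6, 67.9]]
68 122 [[-97.3, 44.3, 68.4], [-79.5, 62.4, 73.0]]
73 532 [[-95.8, 45.1, 73.1], [-79.9, 61.4, 75.1]]
t 6.78 F [-1.1 -0.5  0.1] shift_u [ 0.0302 -1.2861 -0.1692] turn_u [ 0.11    0.3162 -0.0395] | mm [   9.  -385.8  -50.8] deg 30.3
```

>>> arm_command --rows '[[85, [0, -0.05, 0.1], [0.02, 0.05, 0]], [85, [0.02, -0.95, 0.1], [0.11, 0.316, -0.0395]], [85, [0.02, -0.95, 0.1], [0.11, 0.316, -0.0395]], [85, [0.02, -0.95, 0.1], [0.11, 0.316, -0.0395]], [85, [0.02, -0.95, 0.1], [0.11, 0.316, -0.0395]], [85, [0.02, -0.95, 0.1], [0.11, 0.316, -0.0395]], [85, [0.03, -0.98, 0.1], [0.11, 0.316, -0.0395]], [85, [0.03, -0.98, 0.1], [0.11, 0.316, -0.0395]], [85, [0.03, -0.98, 0.1], [0.11, 0.316, -0.0395]]]'

```text
time: 7.53
tool_pos: [0.456, -0.0783, 0.2271]
tool_rot: [-0.003, 0.189, 0.982, -0.002]
contact_force: [0.2, 0.5, 0.2]
gripper_width: 0.995
grasp_force: 0.0
```

>>> arm_command --rows '[[85, [0, -0.15, -0.1], [0, 0, 0]], [85, [0, -0.3, -0.27], [0, 0, 0]], [85, [0, -0.3, -0.27], [0, 0, 0]], [85, [0, -0.3, -0.27], [0, 0, 0]], [85, [0, -0.3, -0.27], [0, 0, 0]]]'

```text
time: 7.95
tool_pos: [0.4545, -0.163, 0.1445]
tool_rot: [-0.005, 0.187, 0.982, 0.0]
contact_force: [0.2, 0.2, 0.2]
gripper_width: 0.995
grasp_force: 0.0
```

```bash
python3 - <<'E'
from h import *
f=grab('wrist'); P=pts(f)*1000; s=monitor.state(); print(s['time'],s['tool_pos'])
x,y,z=P[...,0],P[...,1],P[...,2]
b=(abs(z)<6)&(abs(x-457)<150)&(abs(y+165)<150); print('bench z',np.median(z[b]))
m=((z>9)&(z<20)&(abs(x-457)<75)&(abs(y+165)<75)).astype(np.uint8)
k,l,st,c=cv2.connectedComponentsWithStats(m); i=1+st[1:,4].argmax(); Q=P[l==i]
r=cv2.minAreaRect(Q[:,:2].astype(np.float32)); print(st[i],r,'z',np.median(Q[:,2]))
yt=np.radians(r[2] if r[1][0]>r[1][1] else r[2]-90); yt=(yt+np.pi/2)%np.pi-np.pi/2; print('yaw',np.degrees(yt))
c,sn=np.cos(yt),np.sin(yt); Rt=np.array([[c,-sn,0],[sn,c,0],[0,0,1.]])
for h in(.06,.0): delta([r[0][0]/1000,r[0][1]/1000,h],toolR(Rt))
save(f,'pics/w3.png',1.2)
E
```

```text
8.0 [ 0.45579359 -0.1628553   0.14657354]
bench z 0.35735412362542945
[ 218  116   75  126 8937] ((453.62921142578125, -166.08128356933594), (60.18037033081055, 109.07659912109375), 68.61531829833984) z 14.431750637865147
yaw -21.384681701660163
t 8.00 F [-0.4  0.2  1. ] shift_u [-0.0072 -0.0108 -0.2886] turn_u [-0.0005 -0.0034  0.0007] | mm [ -2.2  -3.2 -86.6] deg 0.3
t 8.00 F [-0.4  0.2  1. ] shift_u [-0.0072 -0.0108 -0.4886] turn_u [-0.0005 -0.0034  0.0007] | mm [  -2.2   -3.2 -146.6] deg 0.3
```

View pics/w3.png

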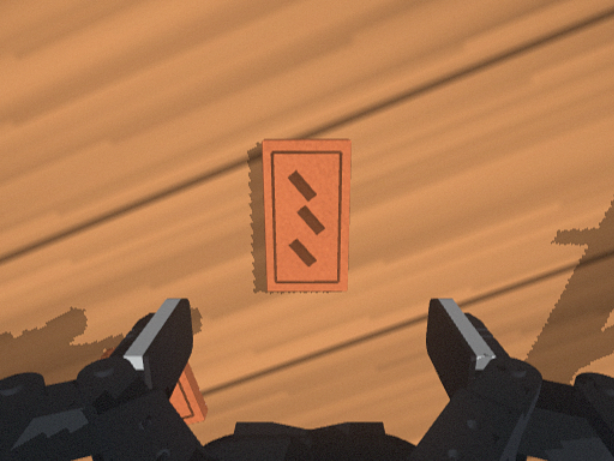

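The tile is centred at about (307,215) in this view, face up, with the fingers on either side of it. The wrist and top estimates agree to within 4 mm.

>>> arm_command --rows '[[75, [-0.003, -0.009, -0.1], [0, -0.003, 0]], [75, [-0.003, -0.009, -0.2], [0, -0.003, 0]], [72, [-0.003, -0.009, -0.3], [0, -0.003, 0]], [72, [-0.003, -0.009, -0.36], [0, -0.003, 0]], [72, [-0.003, -0.009, -0.4], [0, -0.003, 0]], [72, [-0.003, -0.009, -0.43], [0, -0.003, 0]], [72, [-0.003, -0.009, -0.455], [0, -0.003, 0]], [72, [-0.003, -0.009, -0.47], [0, -0.003, 0]], [72, [-0.003, -0.009, -0.482], [0, -0.003, 0]], [72, [-0.003, -0.009, -0.482], [0, -0.003, 0]]]'

```text
time: 8.83
tool_pos: [0.4561, -0.166, 0.004]
tool_rot: [0.002, 0.185, 0.983, -0.001]
contact_force: [-0.3, 0.2, 0.6]
gripper_width: 0.844
grasp_force: 0.0
```

```bash
python3 - <<'E'
from h import *
f=grab('wrist'); P=pts(f)*1000; s=monitor.state(); T=s['tool_pos']*1000; print(s['time'],T,s['contact_force'],s['gripper_width'])
R=Ro.from_quat(np.r_[s['tool_rot'][1:],s['tool_rot'][0]]).as_matrix(); q=(P-T)@R   # tool coords
k=(abs(q[...,0])<14)&(abs(q[...,1])>32)&(abs(q[...,1])<50)&(P[...,2]>3)
for sg in(-1,1):
    a=q[k&(np.sign(q[...,1])==sg)]; print('finger',sg,len(a),np.percentile(a,[2,50,98],axis=0).round(1).tolist())
t=(P[...,2]>9)&(P[...,2]<18)&(abs(q[...,0])<80)&(abs(q[...,1])<31)
a=q[t]; print('tile in tool',np.percentile(a,[.5,99.5],axis=0).round(1))
E
```

```text
8.8833 [ 456.16301779 -166.19419976    4.298189  ] [-0.4216115   0.32662119  0.81750237] 0.842418970640944
finger -1 5095 [[-8.9, -49.7, -73.7], [10.0, -39.8, -45.6], [13.3, -35.4, -12.1]]
finger 1 5605 [[-8.8, 33.9, -72.3], [8.0, 38.7, -46.8], [13.3, 49.5, -12.4]]
tile in tool [[-47.5 -30.3 -11.8]
 [ 56.8  28.7  -8. ]]
```

>>> arm_command --rows '[[72, [0, 0, -0.01], [0, 0, 0]], [72, [0, 0, -0.018], [0, 0, 0]], [50, [0, 0, -0.018], [0, 0, 0]], [50, [0, 0, -0.018], [0, 0, 0]], [50, [0, 0, -0.018], [0, 0, 0]], [50, [0, 0, -0.018], [0, 0, 0]], [50, [0, 0, -0.018], [0, 0, 0]]]'

```text
time: 9.47
tool_pos: [0.4561, -0.1662, -0.0012]
tool_rot: [0.002, 0.186, 0.983, -0.001]
contact_force: [-0.3, -0.8, 3.4]
gripper_width: 0.683
grasp_force: 65.8
```

>>> arm_command --rows '[[50, [0, 0, 0.01], [0, 0, 0]], [50, [0, 0, 0.03], [0, 0, 0]], [50, [0, 0, 0.08], [0, 0, 0]], [50, [0, 0, 0.16], [0, 0, 0]], [50, [0, 0, 0.26], [0, 0, 0]], [50, [0, 0, 0.36], [0, 0, 0]], [50, [0, 0, 0.47], [0, 0, 0]], [50, [0, 0, 0.57], [0, 0, 0]], [50, [0, 0, 0.65], [0, 0, 0]], [50, [0, 0, 0.7], [0, 0, 0]], [50, [0, 0, 0.7], [0, 0, 0]]]'

```text
time: 10.38
tool_pos: [0.4574, -0.1669, 0.213]
tool_rot: [0.005, 0.186, 0.983, -0.002]
contact_force: [0.3, 0.2, -2.3]
gripper_width: 0.678
grasp_force: 65.4
```

```bash
cat > tl.py <<'E'
from h import *
f=grab('wrist'); s=monitor.state(); T=s['tool_pos']; R=Ro.from_quat(np.r_[s['tool_rot'][1:],s['tool_rot'][0]]).as_matrix()
q=(pts(f)-T)@R*1000; hsv=cv2.cvtColor(f['color'],cv2.COLOR_RGB2HSV)
m=(q[...,2]>-40)&(q[...,2]<10)&(abs(q[...,0])<75)&(abs(q[...,1])<29)&(hsv[...,0]<14)&(hsv[...,1]>100)
k,l,st,c=cv2.connectedComponentsWithStats(m.astype(np.uint8)); i=1+st[1:,4].argmax(); a=q[l==i]
z=np.median(a[:,2]); face=a[abs(a[:,2]-z)<6]; cf=np.linalg.lstsq(np.c_[face[:,:2],np.ones(len(face))],face[:,2],rcond=None)[0]
print('t',s['time'],'w',s['gripper_width'],'F',s['contact_force'].round(1),'TCP deck',inDeck(T).round(1))
print('tile face in tool: n',len(face),'pct',np.percentile(face,[.3,50,99.7],axis=0).round(1).tolist(),'plane slope deg',np.degrees(cf[:2]).round(2),'z0',cf[2].round(2))
E
python3 tl.py; python3 -c "
from h import *
delta(D(22,0,60),toolR(RD))"
```

```text
t 10.4333 w 0.6802255903783399 F [-0.3  0.3 -3.4] TCP deck [  30.3 -313.1   92.2]
tile face in tool: n 29946 pct [[-44.7, -28.8, -20.1], [13.6, -0.3, -18.4], [55.2, 28.3, -13.4]] plane slope deg [0.24 0.07] z0 -18.37
t 10.43 F [-0.3  0.3 -3.4] shift_u [ 0.3447  0.9855 -0.1068] turn_u [-0.1095 -0.3105  0.0407] | mm [103.4 295.7 -32. ] deg 29.9
```

```bash
python3 -c "
from h import *
delta(D(25,0,100),toolR(RD))"
```

```text
t 10.43 F [-0.3  0.3 -3.4] shift_u [0.2894 1.0031 0.0137] turn_u [-0.1095 -0.3105  0.0407] | mm [ 86.8 300.9   4.1] deg 29.9
```

>>> arm_command --rows '[[50, [0.01, 0.03, 0.015], [-0.006, -0.02, 0.003]], [50, [0.03, 0.1, 0.03], [-0.02, -0.05, 0.007]], [50, [0.06, 0.2, 0.04], [-0.035, -0.1, 0.013]], [50, [0.09, 0.31, 0.04], [-0.05, -0.15, 0.02]], [50, [0.12, 0.42, 0.04], [-0.065, -0.19, 0.025]], [50, [0.155, 0.53, 0.04], [-0.08, -0.23, 0.03]], [50, [0.19, 0.64, 0.04], [-0.095, -0.27, 0.035]], [50, [0.22, 0.75, 0.035], [-0.105, -0.3, 0.04]], [50, [0.25, 0.85, 0.03], [-0.1095, -0.3105, 0.0407]], [50, [0.275, 0.93, 0.02], [-0.1095, -0.3105, 0.0407]], [50, [0.286, 0.985, 0.015], [-0.1095, -0.3105, 0.0407]], [50, [0.2894, 0.9999, 0.0137], [-0.1095, -0.3105, 0.0407]]]'

```text
time: 11.43
tool_pos: [0.5408, 0.1362, 0.2084]
tool_rot: [0.251, 0.146, 0.956, -0.04]
contact_force: [0.3, -0.3, -2.1]
gripper_width: 0.68
grasp_force: 65.4
```

```bash
cat > rel.py <<'E'
from h import *
# tile relative to deck, from the wrist view
f=grab('wrist'); s=monitor.state(); q=(pts(f)-O)@RD*1000; hsv=cv2.cvtColor(f['color'],cv2.COLOR_RGB2HSV); T=inDeck(s['tool_pos'])
m=(abs(q[...,0]-T[0])<75)&(abs(q[...,1]-T[1])<40)&(q[...,2]>-2)&(q[...,2]<T[2]+45)&(hsv[...,0]<14)&(hsv[...,1]>100)
k,l,st,c=cv2.connectedComponentsWithStats(m.astype(np.uint8)); i=1+st[1:,4].argmax(); a=q[l==i]
z=np.median(a[:,2]); F=a[abs(a[:,2]-z)<5]; cf=np.linalg.lstsq(np.c_[F[:,:2],np.ones(len(F))],F[:,2],rcond=None)[0]
res=abs(F[:,2]-F[:,:2]@cf[:2]-cf[2])<1.5; F=F[res]
lo=F[F[:,0]<F[:,0].min()+25]; r=np.percentile(lo[:,1],[1,99])
e=[np.percentile(F[(F[:,1]>v)&(F[:,1]<v+8),0],.3) for v in(-24,-12,0,12)]
print('t',s['time'].round(2) if hasattr(s['time'],'round') else s['time'],'TCP',T.round(1),'F deck',(s['contact_force']@RD).round(1),'grip',s['grasp_force'])
print('tile face z %.1f (bottom %.1f) slope deg %s lower end x %s y edges %s'%(z,z-14,np.degrees(cf[:2]).round(2),np.round(e,1),r.round(1)))
d=q[(abs(q[...,2])<5)&(q[...,0]>-112)&(q[...,0]<-62)&(abs(q[...,1])<25)]
print('deck z',len(d),np.median(d[:,2]).round(2) if len(d) else '', 'y',np.percentile(d[d[:,0]<-108][:,1],[1,99]).round(1) if len(d) else '','xmin',d[:,0].min() if len(d) else '')
j=q[(q[...,2]>36)&(q[...,2]<44)&(q[...,0]<-30)&(q[...,0]>-82)&(abs(q[...,1])<14)&(hsv[...,1]<70)]
if len(j)>20: print('jaw top x',np.percentile(j[:,0],[3,97]).round(1),'z',np.median(j[:,2]).round(1))
E
python3 rel.py; python3 -c "
from h import *
delta(D(25,0,100),toolR(RD));delta(D(25,0,30),toolR(RD))"
```

```text
t 11.4833 TCP [20.1  0.3 96.4] F deck [-1.5 -1.1 -1.9] grip 65.40255904197693
tile face z 111.9 (bottom 97.9) slope deg [-0.54 -0.05] lower end x [-36.2 -36.3 -36.3 -36.4] y edges [-29.6  28.6]
deck z 4997 -0.15 y [-17.6  17.2] xmin -109.55407672086199
jaw top x [-44.5 -36. ] z 39.9
t 11.48 F [-0.6 -1.  -2.4] shift_u [ 0.0074 -0.0034  0.0185] turn_u [-0.0005 -0.006  -0.0019] | mm [ 2.2 -1.   5.5] deg 0.6
t 11.48 F [-0.6 -1.  -2.4] shift_u [ 0.1186 -0.0388 -0.1836] turn_u [-0.0005 -0.006  -0.0019] | mm [ 35.6 -11.6 -55.1] deg 0.6
```

```bash
python3 -c "
from h import *
delta(D(25.5,.4,45),toolR(RD));delta(D(25.5,.4,28),toolR(RD)); print(RD/300)"
```

```text
t 11.48 F [-0.6 -1.  -2.4] shift_u [ 0.0966 -0.0304 -0.1395] turn_u [-0.0005 -0.006  -0.0019] | mm [ 29.   -9.1 -41.8] deg 0.6
t 11.48 F [-0.6 -1.  -2.4] shift_u [ 0.1236 -0.039  -0.1886] turn_u [-0.0005 -0.006  -0.0019] | mm [ 37.1 -11.7 -56.6] deg 0.6
[[ 0.00275086  0.00101067 -0.00158821]
 [-0.00087527  0.00317642  0.00050534]
 [ 0.00166667  0.          0.00288675]]
```

>>> arm_command --rows '[[50, [0, 0, 0], [0, 0, 0]], [50, [0.015, -0.0045, -0.026], [0, 0, 0]], [50, [0.03, -0.009, -0.053], [0, 0, 0]], [50, [0.05, -0.015, -0.089], [0, 0, 0]], [50, [0.07, -0.021, -0.124], [0, 0, 0]], [50, [0.085, -0.0255, -0.15], [0, 0, 0]], [50, [0.089, -0.027, -0.158], [0, 0, 0]], [50, [0.089, -0.027, -0.158], [0, 0, 0]], [50, [0.089, -0.027, -0.158], [0, 0, 0]]]'

```text
time: 12.23
tool_pos: [0.5693, 0.1254, 0.165]
tool_rot: [0.254, 0.149, 0.955, -0.039]
contact_force: [0.1, 0.8, -1.7]
gripper_width: 0.684
grasp_force: 65.3
```

```bash
python3 rel.py; python3 -c "
from h import *
delta(D(24.5,.4,27),toolR(RD))"
```

```text
t 12.2833 TCP [24.7 -0.5 43.9] F deck [-0.8  0.2 -1.7] grip 65.34390807151794
tile face z 59.1 (bottom 45.1) slope deg [-0.24 -0.03] lower end x [-31.7 -31.7 -31.7 -31.7] y edges [-31.   27.2]
t 12.28 F [ 0.2  0.1 -1.9] shift_u [ 0.0274 -0.0056 -0.0492] turn_u [-0.001  -0.0017  0.0001] | mm [  8.2  -1.7 -14.7] deg 0.2Traceback (most recent call last):
  File "rel.py", line 13, in <module>
    print('deck z',len(d),np.median(d[:,2]).round(2) if len(d) else '', 'y',np.percentile(d[d[:,0]<-108][:,1],[1,99]).round(1) if len(d) else '','xmin',d[:,0].min() if len(d) else '')
                                                                            ~~~~~~~~~~~~~^^^^^^^^^^^^^^^^^^^^^^^^^^^^
    return _quantile_unchecked(
        a, q, axis, out, overwrite_input, method, keepdims, weights)
    return _ureduce(a,
                    func=_quantile_ureduce_func,
    ...<5 lines>...
                    overwrite_input=overwrite_input,
                    method=method)
    r = func(a, **kwargs)
    result = _quantile(arr,
                       quantiles=q,
    ...<2 lines>...
                       out=out,
                       weights=wgt)
    slices_having_nans = np.isnan(arr[-1, ...])
                                  ~~~^^^^^^^^^
IndexError: index -1 is out of bounds for axis 0 with size 0
```

>>> arm_command --rows '[[50, [0.005, 0, -0.008], [0, 0, 0]], [50, [0.012, -0.001, -0.02], [0, 0, 0]], [50, [0.02, -0.003, -0.035], [0, 0, 0]], [50, [0.027, -0.004, -0.047], [0, 0, 0]], [50, [0.0292, -0.0044, -0.0505], [0, 0, 0]], [50, [0.0292, -0.0044, -0.0505], [0, 0, 0]], [50, [0.0292, -0.0044, -0.0505], [0, 0, 0]]]'

```text
time: 12.87
tool_pos: [0.578, 0.1245, 0.1497]
tool_rot: [0.254, 0.148, 0.955, -0.039]
contact_force: [-0.4, -0.2, -2.3]
gripper_width: 0.686
grasp_force: 65.4
```

```bash
sed -i "/^print('deck z'/d" rel.py; python3 rel.py
```

```text
t 12.9167 TCP [24.1  1.  26.1] F deck [-1.7  0.6 -2.7] grip 65.38682699203491
tile face z 41.5 (bottom 27.5) slope deg [-0.24 -0.02] lower end x [-32. -32. -32. -32.] y edges [-29.3  28.9]
jaw top x [-44.7 -36. ] z 39.8
```

>>> arm_command --rows '[[50, [-0.0083, 0.0026, -0.005], [0, 0, 0]], [50, [-0.0165, 0.0053, -0.01], [0, 0, 0]], [50, [-0.0248, 0.0079, -0.015], [0, 0, 0]], [50, [-0.033, 0.0105, -0.02], [0, 0, 0]], [50, [-0.0413, 0.0131, -0.025], [0, 0, 0]], [50, [-0.0495, 0.0158, -0.03], [0, 0, 0]], [50, [-0.0578, 0.0184, -0.035], [0, 0, 0]], [50, [-0.066, 0.021, -0.04], [0, 0, 0]], [50, [-0.0743, 0.0236, -0.045], [0, 0, 0]], [50, [-0.0798, 0.0254, -0.0483], [0, 0, 0]], [50, [-0.0798, 0.0254, -0.0483], [0, 0, 0]]]'

```text
time: 13.83
tool_pos: [0.5542, 0.1323, 0.1358]
tool_rot: [0.254, 0.148, 0.955, -0.039]
contact_force: [4.3, -2.0, 2.0]
gripper_width: 0.681
grasp_force: 65.5
```

```bash
python3 rel.py
```

```text
t 13.8833 TCP [-4.4  1.2 26.5] F deck [ 6.1 -2.1 -0.3] grip 65.46968936920166
tile face z 42.1 (bottom 28.1) slope deg [-0.29 -0.  ] lower end x [-60.6 -60.6 -60.6 -60.6] y edges [-29.1  29.1]
jaw top x [-69.7 -60.8] z 39.9
```

>>> arm_command --rows '[[50, [0.0032, -0.001, -0.0058], [0, 0, 0]], [50, [0.0064, -0.002, -0.0115], [0, 0, 0]], [50, [0.0095, -0.003, -0.0173], [0, 0, 0]], [50, [0.0127, -0.004, -0.0231], [0, 0, 0]], [50, [0.0159, -0.0051, -0.0289], [0, 0, 0]], [50, [0.0191, -0.0061, -0.0346], [0, 0, 0]], [50, [0.0222, -0.0071, -0.0404], [0, 0, 0]], [50, [0.0254, -0.0081, -0.0462], [0, 0, 0]], [50, [0.0286, -0.0091, -0.052], [0, 0, 0]], [50, [0.031, -0.0098, -0.0563], [0, 0, 0]], [50, [0.031, -0.0098, -0.0563], [0, 0, 0]], [50, [0.031, -0.0098, -0.0563], [0, 0, 0]]]'

```text
time: 14.88
tool_pos: [0.5633, 0.1292, 0.1184]
tool_rot: [0.254, 0.148, 0.955, -0.039]
contact_force: [5.1, -0.9, 2.1]
gripper_width: 0.684
grasp_force: 65.7
```

```bash
python3 rel.py
```

```text
t 14.9333 TCP [-5.   1.   6.5] F deck [ 4.4 -0.1 -0.7] grip 65.66781878471375
tile face z 22.2 (bottom 8.2) slope deg [-0.54 -0.02] lower end x [-60.9 -58.3 -58.4 -60.5] y edges [-29.3  29. ]
jaw top x [-70.1 -61.4] z 39.8
```

>>> arm_command --rows '[[50, [0.0013, -0.0004, -0.0023], [0, 0, 0]], [50, [0.0025, -0.0008, -0.0046], [0, 0, 0]], [50, [0.0038, -0.0012, -0.0069], [0, 0, 0]], [50, [0.0051, -0.0016, -0.0092], [0, 0, 0]], [50, [0.0064, -0.002, -0.0116], [0, 0, 0]], [50, [0.0076, -0.0024, -0.0139], [0, 0, 0]], [50, [0.0089, -0.0028, -0.0162], [0, 0, 0]], [50, [0.0089, -0.0028, -0.0162], [0, 0, 0]]]'

```text
time: 15.6
tool_pos: [0.5661, 0.1284, 0.1136]
tool_rot: [0.254, 0.148, 0.955, -0.039]
contact_force: [3.9, -0.7, 4.0]
gripper_width: 0.68
grasp_force: 65.8
```

```bash
python3 rel.py
```

```text
t 15.65 TCP [-4.9  1.1  1. ] F deck [5.2 0.2 0.3] grip 65.7525908946991
tile face z 16.6 (bottom 2.6) slope deg [-0.79 -0.02] lower end x [-60.7 -57.2 -57.3 -60.3] y edges [-29.2  29.1]
jaw top x [-70.1 -61.7] z 39.9
```

>>> arm_command --rows '[[50, [0.0008, -0.0003, -0.0014], [0, 0, 0]], [50, [0.0016, -0.0005, -0.0029], [0, 0, 0]], [50, [0.0024, -0.0008, -0.0043], [0, 0, 0]], [50, [0.0024, -0.0008, -0.0043], [0, 0, 0]]]'

```text
time: 15.98
tool_pos: [0.5668, 0.1282, 0.1124]
tool_rot: [0.254, 0.148, 0.955, -0.039]
contact_force: [3.8, -0.5, 3.5]
gripper_width: 0.681
grasp_force: 65.8
```

```bash
python3 rel.py
```

```text
t 16.0333 TCP [-4.9  1.  -0.5] F deck [4.3 0.1 2. ] grip 65.75671076774597
tile face z 15.2 (bottom 1.2) slope deg [-0.82 -0.01] lower end x [-60.8 -56.8 -56.8 -59.9] y edges [-29.3  29.1]
jaw top x [-70.  -61.5] z 39.9
```

>>> arm_command --rows '[[50, [0.0041, -0.0013, 0.0025], [0, 0, 0]], [50, [0.0083, -0.0026, 0.005], [0, 0, 0]], [50, [0.0124, -0.0039, 0.0075], [0, 0, 0]], [50, [0.0165, -0.0053, 0.01], [0, 0, 0]], [50, [0.0206, -0.0066, 0.0125], [0, 0, 0]], [50, [0.0248, -0.0079, 0.015], [0, 0, 0]], [50, [0.0289, -0.0092, 0.0175], [0, 0, 0]], [50, [0.0308, -0.0098, 0.0187], [0, 0, 0]], [50, [0.0308, -0.0098, 0.0187], [0, 0, 0]]]'

```text
time: 16.78
tool_pos: [0.5759, 0.1252, 0.1178]
tool_rot: [0.254, 0.148, 0.955, -0.039]
contact_force: [2.9, 0.8, 1.7]
gripper_width: 0.685
grasp_force: 65.7
```

```bash
python3 rel.py
```

```text
t 16.8333 TCP [ 6.1  0.9 -0.6] F deck [3.1 2.6 0.2] grip 65.67052602767944
tile face z 15.1 (bottom 1.1) slope deg [-0.65 -0.01] lower end x [-49.6 -45.7 -45.7 -48.8] y edges [-29.4  29. ]
jaw top x [-58.9 -50.4] z 39.9
```

>>> arm_command --rows '[[50, [0.0006, -0.0002, -0.0012], [0, 0, 0]], [50, [0.0013, -0.0004, -0.0023], [0, 0, 0]], [50, [0.0013, -0.0004, -0.0023], [0, 0, 0]]]'

```text
time: 17.08
tool_pos: [0.5761, 0.1251, 0.1171]
tool_rot: [0.254, 0.148, 0.955, -0.039]
contact_force: [1.2, 0.2, 2.5]
gripper_width: 0.685
grasp_force: 65.8
```

```bash
python3 rel.py
```

```text
t 17.1333 TCP [ 6.   0.9 -1.3] F deck [ 2.4 -0.1  2.2] grip 65.84309577941895
tile face z 14.3 (bottom 0.3) slope deg [-0.19 -0.03] lower end x [-49.9 -45.8 -45.8 -49. ] y edges [-29.4  28.9]
jaw top x [-59.  -50.4] z 39.9
```

The tile is on the deck: gap about 0.3 mm, slope levelled out, light contact. I'll release it.

>>> arm_command --rows '[[60, [0, 0, 0], [0, 0, 0]], [61, [0, 0, 0], [0, 0, 0]], [64, [0, 0, 0], [0, 0, 0]], [68, [0, 0, 0], [0, 0, 0]], [75, [0, 0, 0], [0, 0, 0]], [80, [0, 0, 0], [0, 0, 0]], [80, [0, 0, 0], [0, 0, 0]]]'

```text
time: 17.72
tool_pos: [0.5762, 0.1251, 0.1172]
tool_rot: [0.254, 0.148, 0.955, -0.039]
contact_force: [0.2, 0.0, -0.7]
gripper_width: 0.938
grasp_force: 0.0
```

```bash
python3 rel.py
```

```text
t 17.7667 TCP [ 6.2  1.  -1.3] F deck [-0.2 -0.3  0.2] grip 0.0
tile face z 14.3 (bottom 0.3) slope deg [-0.17  0.03] lower end x [-47.3 -42.6 -42.6 -46.5] y edges [-29.5  28.9]
jaw top x [-56.7 -48.2] z 39.9
```

>>> arm_command --rows '[[85, [-0.008, 0.0025, 0.0144], [0, 0, 0]], [85, [-0.024, 0.0076, 0.0433], [0, 0, 0]], [85, [-0.0477, 0.0152, 0.0866], [0, 0, 0]], [85, [-0.0794, 0.0252, 0.1444], [0, 0, 0]], [85, [-0.127, 0.04, 0.231], [0, 0, 0]], [85, [-0.19, 0.06, 0.346], [0, 0, 0]], [85, [-0.25, 0.08, 0.45], [0, 0, 0]], [85, [-0.25, 0.08, 0.45], [0, 0, 0]], [85, [-0.25, 0.08, 0.45], [0, 0, 0]], [85, [-0.25, 0.08, 0.45], [0, 0, 0]], [85, [-0.25, 0.08, 0.45], [0, 0, 0]]]'

```text
time: 18.68
tool_pos: [0.5008, 0.1488, 0.2509]
tool_rot: [0.253, 0.148, 0.955, -0.04]
contact_force: [0.3, -0.4, -0.6]
gripper_width: 0.993
grasp_force: 0.0
```

```bash
sed -i 's/T\[2\]+45/40/' rel.py; python3 rel.py; python3 pin.py|tail -4; python3 - <<'E'
from h import *
f=dict(np.load('last_wrist.npz')); save(f,'pics/w4.png',1.2)
E
```

```text
t 18.7333 TCP [  4.3   0.6 153.6] F deck [-0.1 -0.4  0.9] grip 0.0
tile face z 14.2 (bottom 0.2) slope deg [-0.15  0.04] lower end x [-47.6 -45.3 -45.2 -46.9] y edges [-29.4  28.9]
jaw top x [-56.8 -48. ] z 39.7
58 41 [[-94.7, 43.2, 58.3], [-78.2, 50.4, 62.6]]
63 47 [[-95.1, 43.3, 63.3], [-77.9, 51.7, 67.7]]
68 170 [[-95.7, 43.4, 68.4], [-78.2, 61.7, 73.0]]
73 694 [[-95.6, 45.0, 73.1], [-79.3, 61.0, 75.2]]
```

View pics/w4.png

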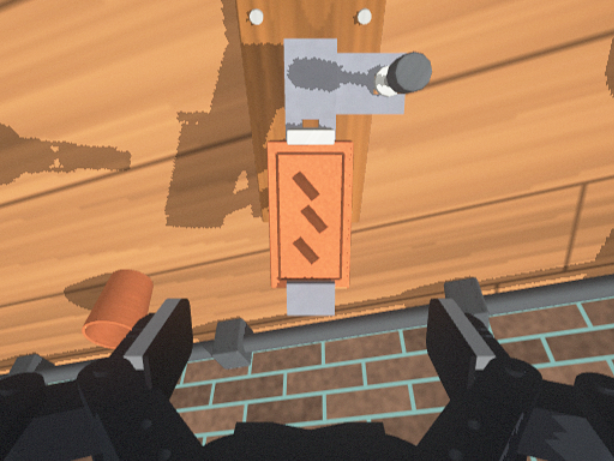

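The tile (centre about (310,213)) lies square on the deck with its upper end under the hook at (310,297), and the jaw is closed on its lower end. The pin stands in the notch at (410,72). I'm handing in.

```bash
python3 -c "
from h import *
print(manip.job_done())"
```

```text
the job is handed in; nothing more can be done
None
```

The job is handed in, though no verdict came back: my last measurements had the pin seated on its collar in the notch and the long tile flat on the deck, centred and home under the hook, with the arm clear, about 19 s into the 66 s.

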